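# Wind the clockwork timer in its cradle and set it on its pad

### The arm

A 6-joint arm with a two-finger parallel gripper is mounted at the origin on the work surface. World frame = base frame: x ahead of the robot, y to its left, z up, the work surface at z = 0. Lengths are in mm, angles in rad, forces in N, time in s.
With the tool pointing down it reaches from about 350 to 775 mm from the base axis. Payload 7.3 kg.
Tool frame: the origin (TCP) lies between the finger pads, 19 mm behind the fingertips; this is the grasp point; z points along the fingers, y is the line along which they close (so a half turn about z gives the same grasp; the last joint's range is limited). The gripper opens to 92 mm and grips with 3 to 60 N. Pads are 19 mm wide; open, the fingers measure 130 mm over their backs; the gripper's body (75 mm by 190 mm) begins 47 mm behind the grasp point.
Start: joints at [0.957, 0.342, 1.524, -0, 1.275, -0.146], TCP at [236.723, 468.62, 245.541] pointing down, gripper open.
Joint ranges: [-2.53, 2.53], [-0.77, 2.02], [0.04, 2.7], [-1, 4.14], [0.28, 2.66], [-3.11, 3.11]. Speed limits (rad/s): [2.57, 2.57, 3.14, 3.14, 3.14, 3.14].

### API

Orientations are given as [roll, pitch, yaw] about the fixed x, y, z axes, in that order (R = Rz(yaw) Ry(pitch) Rx(roll)).
In Python, from plant import bot gives the robot as it stands. The module is installed in compiled form; this text tells all that it offers.
- The arm moves only by the shell command python3 -m crank 'ROWS' [OPENING]. ROWS is JSON, a list of rows, each a list of 6 numbers: the shift along the tool's x, y, z in m, then the turn, a rotation vector about the tool's x, y, z in rad. In form: [[dx, dy, dz, wx, wy, wz], ...]. A call has 1 to 5 rows; each row shifts and turns the commanded pose from where the row before left it, along the tool's axes as they then stand; what a row does not reach is not made up. A row lasts 1/8 s, in which the tool goes at most 62.5 mm and 10.7 degrees, less where a joint would pass 70% of its speed; a pose out of reach is approached as far as the arm can. A call is refused whole if a number of a shift passes 0.0625 or a number of a turn 0.188, either way. A call with a gripper value outside its range is refused whole. OPENING is the opening in per cent of the stroke, from 0 (shut) to 100 (fully open), set as the call begins (- or left out, the last holds). The fingers move at their own pace and stop on an object; the grip force is fixed at half the most. Time passes only in rows, so rows that do not move let the fingers close. It gives the time, the measured TCP pose, the force, the opening and the grip force at its end, in the units of the state.
- bot.get_obs(): the state, without advancing time (a new reading comes with each control period).
- bot.capture(name): name is "side" or "top"; returns a dict with "color" (384x512x3 uint8, blue, green, red), "fov_y" (degrees; the focal length in pixels is half the picture's height over the tangent of half this angle, whatever the lens; pixels are square), "cx", "cy" (the principal point, pixels), "extrinsics" (4x4, takes a point from world to camera coordinates). Camera axes: x right, y up, looking along -z (the intrinsics and any distortion apply to the point x, -y, -z); pixel columns grow to the right and rows downward; lengths in mm; the calibration is good to about 2 mm. A picture is of the moment at which its call begins. There is no depth.
- bot.close_job(): hands the job in; it is judged then, once.
The state is a dict: "time": time; "joint_positions": joint angles; "dq": joint speeds; "tau": joint torques, N m; "tool_pos": TCP position; "tcp_rot": TCP orientation; "contact_force": force on the tool from outside, world axes, zero at the start; "moment": the same for the moment, N m; "grip_width": finger opening in mm; "finger_force": force on a finger pad.
Only numpy, scipy, OpenCV 4.12 (cv2) and the standard library are available. Lean on these libraries where they do the work, as an engineer would, in place of code of your own. Each camera call takes 0.05 s, during which the arm holds its last target. There are 200 camera calls.

### The job

Wind up the clockwork timer: set it down into the square blue cradle, which keeps it from turning, and there wind its red key clockwise, letting go and taking it again as often as needed, until it comes up against its stop (white end of the key over the green mark), then let go. Take the timer out of the cradle and set it down gently, upright, on the middle of the grey pad, with its dial facing the side of the pad that has the yellow bar. Do not tip the timer over, and leave the other things on the bench where they are.

Things in the scene. Friction and masses are not known exactly. Their poses are not given: they have to be found in the camera images.
- timer: loose cream timer, 0.2 to 0.4 kg: case 58 x 58 mm, 42 high, red key upright on the middle of its top (70 mm high over all). Origin: centre of its underside; z up; its front, with a round white dial, faces -x; green mark on the top at the front edge. To carry: grip the case across two facing sides, TCP 33 mm above the underside (palm clears key, tips clear cradle walls)
- timer_dial (a point): middle of the dial, on the front face of the timer, 29 mm ahead (-x of the timer) of its centre and 21 mm above its underside
- key (a joint): winding angle of the key, rad: 0 slack, grows as it is turned clockwise seen from above, hard stop at 3.6 (fully wound); starts at 0 to 0.6. A spring resists: 0.10 Nm at first, 0.15 Nm near the stop; a brake holds the key where it is let go, but turning it back by hand unwinds it. A case standing free would turn along with the key
- key_grip (a point): middle of the key's grip, on its axis, 63 mm above the timer's underside: TCP height for gripping it (tips then just clear the case). The grip is an upright plate 40 mm long (its x), 10 thick (its y), 24 high, its foot 4 mm above the case top. x points to its white end. At the stop the white end points to the timer's front, over the green mark
- cradle_floor (a point): fixed square blue cradle: middle of its floor, 6 mm above the bench; x, y along its walls, z up. Pocket 63 x 63 mm inside, so the timer has 2.5 mm play each side and fits in any of four directions; walls 10 mm thick, 9 mm high above the floor; base plate 100 x 100 mm
- pad: fixed grey square pad, 110 x 110 mm, where the timer belongs: origin at the centre of its underside, on the bench; its top is 6 mm above that; z up. A yellow bar runs along its -x side
- bowl: bystander: clear open plastic bowl, 116 mm across, 70 high; origin under its centre
- tape: bystander: violet roll of tape, 68 mm across, 18 high, lying flat
- dish: bystander: closed glass dish, 76 mm across, 14 high
- forceps: bystander: steel forceps, 125 mm long, 8 high, lying along its x
- ruler: bystander: aluminium ruler 160 x 26 x 4 mm, lying along its x
- dropper: bystander: small amber bottle with black cap, 36 mm across, 75 high
- slidebox: bystander: blue slide box 85 x 100 x 30 mm
Things that resemble listed ones, but are neither listed nor needed, are in the scene too. What is meant by the timer is not orange or turquoise, and is the larger of those in its own colour.

How it is judged:
By the outcome, as a careful person would: the job done as asked, in the order asked, and still so for the second after the job is handed in, with the robot touching nothing.
It also fails if it takes over 72 s, if anything falls off the work surface, if the arm or the gripper's body presses on something with over 40 N, if the wrist force passes 120 N, or if a joint passes its speed limit or range.

## Working session

There is one attempt and no reset: what is moved stays moved. The work goes in short steps, Python scripts to look and compute and a shell command to move; the robot and the scene stay as the last step left them, time stands still between calls to the robot, and variables do not carry over. Pictures are saved under pics/ and viewed, at most 10 in all, crops included, and the job is handed in when it is done.

```bash
mkdir -p pics
python3 - <<'E'
from plant import bot
import cv2, numpy as np
o=bot.get_obs(); print(o)
for n in("top","side"):
    c=bot.capture(n); cv2.imwrite(f"pics/{n}0.png",c["color"]); print(n,c["fov_y"],c["cx"],c["cy"],c["extrinsics"].round(4).tolist(),[k for k in c])
a=cv2.imread("pics/top0.png");b=cv2.imread("pics/side0.png")
E
```

```text
{'time': 0.0, 'joint_positions': array([ 9.57001187e-01,  3.42711810e-01,  1.52498786e+00,  8.41457640e-06,
        1.27538963e+00, -1.45991483e-01]), 'dq': array([-0.00089013, -0.00142213,  0.00144901,  0.00169317, -0.0015656 ,
       -0.00023243]), 'tau': array([ 2.64350012e-03, -4.31240666e+01, -2.44222730e+01,  7.18633225e-02,
        5.56501374e-02, -1.46854982e-04]), 'tool_pos': array([236.49937149, 468.30773022, 244.86077822]), 'tcp_rot': array([-3.14011311e+00, -2.25682066e-04,  2.67378637e+00]), 'contact_force': array([-0.40504915,  0.09286144, -0.14857464]), 'moment': array([ 0.01523074,  0.09694497, -0.00330873]), 'finger_force': 0.0, 'grip_width': 91.72953370064336}
top 51.37337815632981 255.9964028789189 191.57144846975797 [[0.0037, -0.9998, -0.0211, 20.4253], [0.9926, 0.0011, 0.1217, -539.4948], [-0.1217, -0.0214, 0.9923, -1131.7077], [0.0, 0.0, 0.0, 1.0]] ['color', 'fov_y', 'cx', 'cy', 'extrinsics']
side 50.726287600754304 250.0177868111032 193.83969718173512 [[0.9846, -0.1748, 0.0073, -529.6301], [0.1281, 0.7486, 0.6505, -127.6795], [-0.1191, -0.6395, 0.7595, -850.6038], [0.0, 0.0, 0.0, 1.0]] ['color', 'fov_y', 'cx', 'cy', 'extrinsics']
```

View pics/top0.png

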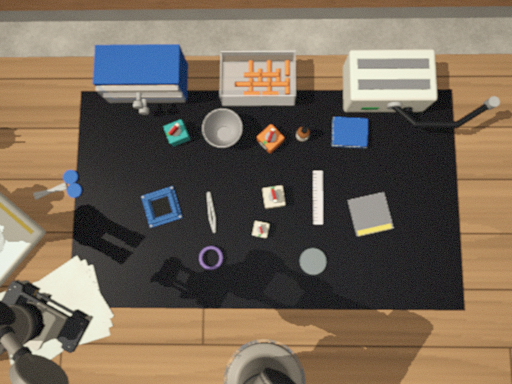

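View pics/side0.png

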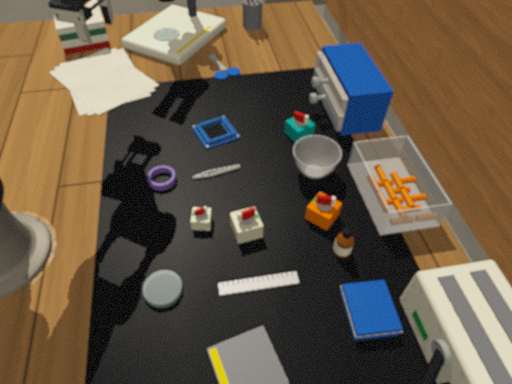

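The top view shows cream timers at (273,197), which is larger, and (261,229), which is smaller. There are also an orange one at (270,138) and a turquoise one at (177,132). The larger cream one fits; in the side view it is at (247,225). The cradle is at (161,207) and the pad at (371,214), yellow bar at its bottom edge (376,231). Next I'll confirm in a crop and measure.

```bash
cat > h.py <<'E'
import cv2, numpy as np
def cam(c):
    E=np.array(c["extrinsics"]); f=192/np.tan(np.radians(c["fov_y"]/2)); return E,f,c["cx"],c["cy"]
def ray(c,u,v,z):
    E,f,cx,cy=cam(c); R,t=E[:3,:3],E[:3,3]
    d=R.T@np.array([(u-cx)/f,-(v-cy)/f,-1]); o=-R.T@t
    return (o+d*(z-o[2])/d[2]).round(1)
def proj(c,p):
    E,f,cx,cy=cam(c); q=E[:3,:3]@np.array(p,float)+E[:3,3]
    return np.array([cx+f*q[0]/-q[2],cy-f*q[1]/-q[2]]).round(1)
def blobs(img,lo,hi,roi):
    x0,y0,x1,y1=roi; s=cv2.resize(img[y0:y1,x0:x1],None,fx=8,fy=8,interpolation=cv2.INTER_CUBIC)
    m=cv2.inRange(cv2.cvtColor(s,cv2.COLOR_BGR2HSV),lo,hi)
    cs=[k for k in cv2.findContours(m,0,1)[0] if cv2.contourArea(k)>100]
    return [(k[:,0]+.5)/8-.5+[x0,y0] for k in sorted(cs,key=cv2.contourArea,reverse=True)]
E
cat > m.py <<'E'
from plant import bot
from h import *
top=bot.capture("top");side=bot.capture("side")
def rep(name,c,lo,hi,roi,z,n=1):
    for k in blobs(c["color"],lo,hi,roi)[:n]:
        w=np.array([ray(c,u,v,z)[:2] for u,v in k],np.float32); r=cv2.minAreaRect(w)
        b=cv2.boxPoints(r); e=b[1]-b[0]
        print(name,k.mean(0).round(1),np.round(r[0],1),np.round(r[1],1),"yaw mod90",round(np.degrees(np.arctan2(e[1],e[0]))%90,1))
rep("cradle out z15",top["color"] is not None and top,(95,80,60),(125,255,255),(135,180,190,235),10)
rep("pad grey",top,(0,0,70),(180,60,200),(340,185,400,240),6)
rep("pad yellow",top,(20,90,90),(35,255,255),(340,185,400,240),6)
rep("case top",top,(10,8,120),(45,120,255),(255,180,292,214),42)
rep("key red",top,(0,130,70),(8,255,255),(255,180,292,214),70,2)
rep("key red",top,(170,130,70),(180,255,255),(255,180,292,214),70,2)
rep("green",top,(45,60,40),(85,255,255),(255,180,292,214),42)
rep("green side",side,(45,60,40),(85,255,255),(225,200,270,250),42)
rep("case side",side,(10,8,120),(45,120,255),(225,200,270,250),42)
a=cv2.resize(top["color"][175:240,245:300],(495,585),interpolation=2)
b=cv2.resize(side["color"][195:255,220:275],(300,327),interpolation=2)
d=cv2.resize(top["color"][180:235,135:190],(300,258),interpolation=2)
cv2.imwrite("pics/crop1.png",np.hstack([a,np.vstack([b,d])]))
E
python3 m.py
```

```text
cradle out z15 [161.2 206.4] [497.8 304.6] [106.3 106.7] yaw mod90 17.9
pad grey [370.1 214.4] [ 477.7 -314.3] [115.6 117.1] yaw mod90 12.9
pad yellow [374.3 229.3] [ 430.9 -325.2] [ 18.  101.6] yaw mod90 12.7
case top [273.2 196. ] [524.8 -28.1] [62.8 63.3] yaw mod90 8.3
key red [273.4 193.8] [529.  -28.1] [28.1  7.9] yaw mod90 13.5
green [272.3 187. ] [552.3 -25.5] [6.3 9.3] yaw mod90 3.4
green side [257.2 215.7] [548.6 -22.2] [12.5 11. ] yaw mod90 8.2
case side [247.2 221. ] [524.8 -38.2] [63.5 85. ] yaw mod90 6.1
```

View pics/crop1.png

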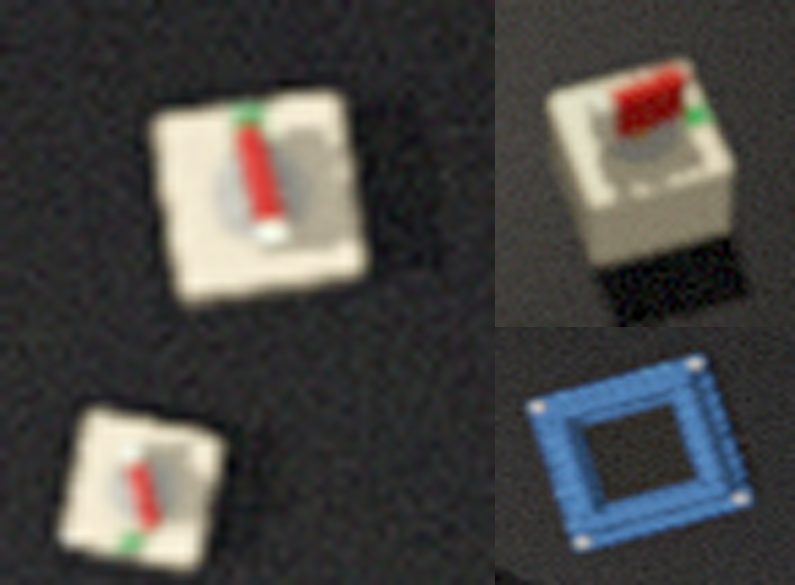

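Confirmed: the larger cream timer (crop centre (258,195)) has its green mark on the far side (world +x) and the white key end towards -x. Next: key centre, cradle dots and pad, checked across the two views.

```bash
cat >> h.py <<'E'
def tri(cs,ps):
    A=[];b=[]
    for c,(u,v) in zip(cs,ps):
        E,f,cx,cy=cam(c);R,t=E[:3,:3],E[:3,3];d=R.T@np.array([(u-cx)/f,-(v-cy)/f,-1]);d/=np.linalg.norm(d);o=-R.T@t
        P=np.eye(3)-np.outer(d,d);A.append(P);b.append(P@o)
    A=np.vstack(A);b=np.hstack(b);x=np.linalg.lstsq(A,b,rcond=None)[0];return x.round(1),np.abs(A@x-b).max().round(1)
E
cat > m2.py <<'E'
from plant import bot
from h import *
top=bot.capture("top");side=bot.capture("side")
def box(c,lo,hi,roi): 
    k=blobs(c["color"],lo,hi,roi)[0].astype(np.float32); return k,cv2.minAreaRect(k)
B=((95,80,60),(125,255,255))
kt,_=box(top,*B,(135,180,190,235)); ks,_=box(side,*B,(185,108,248,153))
for n,k in(("t",kt),("s",ks)):
    c=top if n=="t" else side
    for z in(6,15):
        w=np.array([ray(c,u,v,z)[:2] for u,v in k],np.float32);r=cv2.minAreaRect(w);print("cradle",n,z,np.round(r,1).tolist() if 0 else r)
# dots: bright, low saturation
for c,roi in((top,(135,180,190,235)),(side,(185,108,248,153))):
    ds=[k for k in blobs(c["color"],(0,0,130),(180,70,255),roi)]
    ps=[k.mean(0) for k in ds]; print([(p.round(1).tolist(),ray(c,*p,6).tolist()[:2],ray(c,*p,15).tolist()[:2]) for p in ps])
# key: red centroid both views
R=((0,130,70),(8,255,255))
a=box(top,*R,(255,180,292,214))[1]; b=box(side,*R,(225,200,270,250))[1]
print("red",a,b,tri((top,side),(a[0],b[0])))
print("keyc",ray(top,273.3,194.5,70),"cams",[(-np.array(c["extrinsics"])[:3,:3].T@np.array(c["extrinsics"])[:3,3]).round() for c in(top,side)])
for z in(0,21,42):
  print(z,[proj(top,(525+s*29*np.cos(.14)-t*29*np.sin(.14),-29+s*29*np.sin(.14)+t*29*np.cos(.14),z)).tolist() for s,t in((1,1),(1,-1),(-1,-1),(-1,1))])
k,_=box(top,(10,8,120),(45,120,255),(255,180,292,214))
print("case corners",cv2.boxPoints(cv2.minAreaRect(k)).round(1).tolist())
E
python3 m2.py
```

```text
cradle t 6 ((498.00439453125, 305.5778503417969), (107.19834899902344, 107.01512145996094), 18.01468849182129)
cradle t 15 ((497.20635986328125, 303.2183532714844), (106.35237121582031, 106.17935943603516), 18.046627044677734)
cradle s 6 ((497.1143798828125, 308.3216857910156), (108.25040435791016, 114.31243133544922), 17.98847770690918)
cradle s 15 ((496.358154296875, 297.7898864746094), (106.89202880859375, 112.87995910644531), 18.013227462768555)
[([142.2, 196.6], [527.3, 363.7], [526.3, 360.9]), ([150.6, 225.5], [440.8, 335.4], [440.5, 332.8]), ([171.1, 187.2], [555.6, 277.3], [554.4, 275.2]), ([179.6, 216.0], [469.3, 249.5], [468.8, 247.5])]
[([207.1, 145.8], [468.5, 253.9], [468.1, 244.1]), ([237.7, 135.2], [554.1, 281.7], [552.6, 271.5]), ([193.6, 125.9], [440.5, 340.1], [440.4, 329.2]), ([223.3, 116.2], [526.5, 368.1], [525.4, 356.9])]
red ((273.36279296875, 193.69044494628906), (9.909372329711914, 2.8198764324188232), 76.4295654296875) ((247.9200897216797, 213.31744384765625), (8.817389488220215, 15.185173988342285), 64.65382385253906) (array([528.9, -28.3,  62.2]), np.float64(0.9))
keyc [526.7 -27.9  70. ] cams [array([ 398.,   -3., 1189.]), array([ 436., -541.,  733.])]
0 [[262.2, 189.5], [281.4, 186.9], [284.1, 206.0], [264.9, 208.6]]
21 [[262.2, 188.6], [281.7, 185.9], [284.5, 205.3], [264.9, 208.1]]
42 [[262.1, 187.7], [282.0, 185.0], [284.9, 204.7], [264.9, 207.5]]
case corners [[260.70001220703125, 187.3000030517578], [282.29998779296875, 184.0], [285.70001220703125, 205.3000030517578], [264.1000061035156, 208.6999969482422]]
```

```bash
cat > go.py <<'E'
import sys; from plant import bot; import numpy as np
from scipy.spatial.transform import Rotation as Q
o=bot.get_obs(); R=Q.from_euler("xyz",o["tcp_rot"]); g=[float(a) for a in sys.argv[1:5]]
p=o["tool_pos"]; T=Q.from_euler("xyz",[np.pi,0,np.radians(g[3])])
print("t",round(o["time"],2),"at",p.round(1),np.degrees(o["tcp_rot"]).round(1),"q6",o["joint_positions"][5].round(2),"w",round(o["grip_width"],1),"F",o["contact_force"].round(1),"M",o["moment"].round(2),"ff",round(o["finger_force"],1))
print("shift tool now(mm)",R.inv().apply(np.array(g[:3])-p).round(1),"| after turn",T.inv().apply(np.array(g[:3])-p).round(1),"| turn",(R.inv()*T).as_rotvec().round(3))
E
python3 -m crank '[[0,0,0.01,0,0,-0.154],[0,0,0.01,0,0,-0.154],[0,0,0.01,0,0,-0.154],[0,0,0.01,0,0,-0.154]]' 100
python3 -m crank '[[-0.018,-0.045,0.007,0,0,0],[-0.018,-0.045,0.007,0,0,0],[-0.018,-0.045,0.007,0,0,0],[-0.018,-0.045,0.007,0,0,0],[-0.018,-0.045,0.007,0,0,0]]'
python3 -m crank '[[-0.018,-0.045,0.007,0,0,0],[-0.018,-0.045,0.007,0,0,0],[-0.018,-0.045,0.007,0,0,0],[-0.018,-0.045,0.007,0,0,0],[-0.018,-0.045,0.007,0,0,0]]'
python3 go.py 525 -28 33 188.6
```

```text
time: 0.8
tool_pos: [236.7, 468.6, 205.2]
tcp_rot: [3.142, -0.0, -2.988]
contact_force: [0.3, 0.2, -0.4]
grip_width: 91.9
finger_force: 0.0
time: 1.42
tool_pos: [359.7, 258.1, 170.5]
tcp_rot: [3.141, 0.001, -2.993]
contact_force: [1.1, 0.0, 0.2]
grip_width: 91.7
finger_force: 0.0
time: 2.05
tool_pos: [482.0, 48.6, 135.4]
tcp_rot: [3.141, 0.0, -2.994]
contact_force: [0.1, 1.1, -1.0]
grip_width: 92.3
finger_force: 0.0
t 2.05 at [482.   48.6 135.4] [ 180.     0.  -171.5] q6 -1.78 w 92.3 F [ 0.1  1.1 -1. ] M [ 0.01 -0.08  0.05] ff 0.0
shift tool now(mm) [-31.2 -82.1 102.4] | after turn [-31.1 -82.2 102.4] | turn [ 0.     0.    -0.002]
```

```bash
python3 -m crank '[[-0.0156,-0.041,0.01,0,0,0],[-0.0156,-0.041,0.01,0,0,0],[0,0,0.03,0,0,0],[0,0,0.03,0,0,0],[0,0,0.0224,0,0,0]]' | tail -5
python3 -m crank '[[0,0,0,0,0,0],[0,0,0,0,0,0],[0,0,0,0,0,0]]' 0
python3 go.py 498 306 90 198.0
python3 - <<'E'
from plant import bot
from h import *
t=bot.capture("top");s=bot.capture("side")
cv2.imwrite("pics/g.png",np.hstack([cv2.resize(t["color"][165:230,240:305],(390,390),interpolation=2),cv2.resize(s["color"][180:245,215:280],(390,390),interpolation=2)]))
E
```

```text
tool_pos: [523.8, -26.5, 31.8]
tcp_rot: [3.141, -0.001, -2.994]
contact_force: [0.3, 0.4, 0.1]
grip_width: 91.7
finger_force: 0.0
time: 3.05
tool_pos: [524.9, -26.4, 34.2]
tcp_rot: [-3.141, 0.002, -2.993]
contact_force: [0.0, -0.3, -0.6]
grip_width: 66.5
finger_force: 0.0
t 3.05 at [524.9 -26.4  34.2] [-1.800e+02  1.000e-01 -1.715e+02] q6 -1.92 w 66.5 F [ 0.  -0.3 -0.6] M [ 0.1  -0.05 -0.06] ff 0.0
shift tool now(mm) [-22.6 332.7 -55.9] | after turn [-77.1 324.5 -55.8] | turn [-0.001  0.002 -0.166]
```

View pics/g.png

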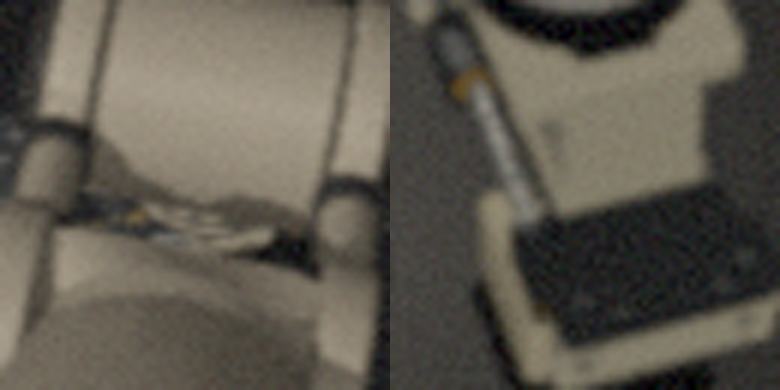

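Both views are blocked by the hand at the centre and the fingers are not shut yet, so I'll finish closing and lift.

```bash
python3 -m crank '[[0,0,0,0,0,0],[0,0,0,0,0,0],[0,0,0,0,0,0]]'
python3 -m crank '[[0,0,-0.02,0,0,0],[0,0,-0.04,0,0,0],[0,0,0,0,0,-0.083],[0,0,0,0,0,-0.083],[0,0,0,0,0,0]]'
python3 go.py 498 306 90 198.0
```

```text
time: 3.52
tool_pos: [524.7, -26.5, 34.0]
tcp_rot: [-3.141, 0.002, -2.993]
contact_force: [-0.8, -0.5, 6.0]
grip_width: 57.8
finger_force: 30.0
time: 4.15
tool_pos: [523.7, -26.2, 92.8]
tcp_rot: [3.141, -0.001, -2.828]
contact_force: [-0.2, 0.0, -3.4]
grip_width: 58.3
finger_force: 30.0
t 4.15 at [523.7 -26.2  92.8] [ 1.80e+02 -1.00e-01 -1.62e+02] q6 -2.08 w 58.3 F [-0.2  0.  -3.4] M [0.03 0.02 0.05] ff 30.0
shift tool now(mm) [-78.  323.9   2.9] | after turn [-78.2 323.9   2.8] | turn [ 0.001 -0.001 -0.001]
```

```bash
python3 -m crank '[[-0.0098,0.0405,0,0,0,0],[-0.0098,0.0405,0,0,0,0],[-0.0098,0.0405,0,0,0,0],[-0.0098,0.0405,0,0,0,0]]' >/dev/null
python3 -m crank '[[-0.0098,0.0405,0,0,0,0],[-0.0098,0.0405,0,0,0,0],[-0.0098,0.0405,0,0,0,0],[-0.0098,0.0405,0,0,0,0],[0,0,0.03,0,0,0]]' >/dev/null
python3 go.py 498 306 39 198.0
python3 - <<'E'
from plant import bot
from h import *
t=bot.capture("top");s=bot.capture("side")
cv2.imwrite("pics/g2.png",np.hstack([cv2.resize(t["color"][170:240,125:195],(390,390),interpolation=2),cv2.resize(s["color"][90:160,180:250],(390,390),interpolation=2)]))
E
```

```text
t 5.28 at [499.4 309.7  64.4] [ 179.9    0.3 -161.9] q6 -1.46 w 58.0 F [ 0.1 -0.  -3.5] M [0.01 0.06 0.03] ff 30.0
shift tool now(mm) [ 2.7 -3.1 25.4] | after turn [ 2.5 -3.1 25.4] | turn [0.001 0.006 0.002]
```

View pics/g2.png

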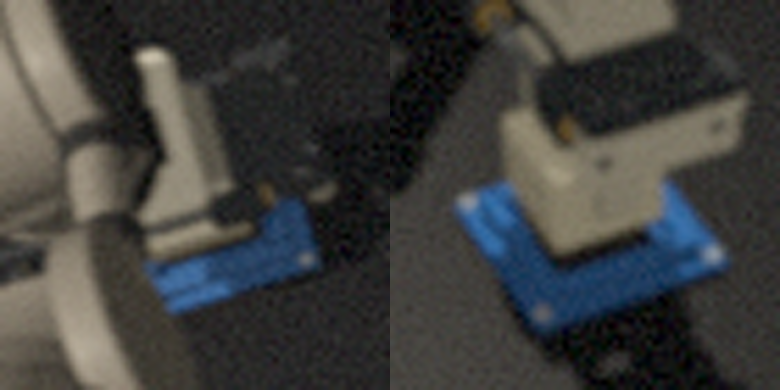

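The side crop shows the timer above the cradle. Its near bottom corner is at px (211,135.8) and its right bottom corner at about (229.4,128.6). I'll check these against the projection of the believed pose.

```bash
python3 - <<'E'
from plant import bot
from h import *
o=bot.get_obs();p=o["tool_pos"];print(p.round(1),o["tcp_rot"])
s=bot.capture("side")
for x,y in((-18.6,-36.5),(36.5,-18.6)): print(proj(s,(p[0]+x,p[1]+y,p[2]-33)))
print(ray(s,211.05,135.8,p[2]-33)-[-18.6,-36.5,0],ray(s,229.4,128.6,p[2]-33)-[36.5,-18.6,0])
print("dots centre at z8",np.mean([ray(s,*q,8) for q in((207.1,145.8),(237.7,135.2),(193.6,125.9),(223.3,116.2))],0))
E
python3 go.py 498 306 39 198.0
```

```text
[495.9 305.7  59.8] [-3.14082444 -0.00720194 -2.82751777]
[209.3 135.5]
[229.2 128.8]
[500.4 303.9  26.8] [496.6 306.5  26.8]
dots centre at z8 [497.2 308.6   8. ]
t 5.42 at [496.9 305.5  61.4] [-180.    -0.3 -162. ] q6 -1.46 w 58.0 F [-0.1 -0.9 -2.9] M [0.08 0.08 0.05] ff 30.0
shift tool now(mm) [-1.3  0.1 22.4] | after turn [-1.1  0.1 22.4] | turn [-0.001 -0.005 -0.001]
```

```bash
python3 -m crank '[[-0.001,0.0005,0,0,0,0],[0,0,0.008,0,0,0],[0,0,0.006,0,0,0],[0,0,0,0,0,0]]'
python3 go.py 498 306.5 39 198.0
python3 -m crank '[[0,0,0.003,0,0,0],[0,0,0.002,0,0,0],[0,0,0.001,0,0,0]]'
python3 go.py 498 306.5 39 198.0
```

```text
time: 5.92
tool_pos: [499.1, 306.5, 48.6]
tcp_rot: [-3.142, -0.001, -2.828]
contact_force: [-0.9, 0.1, -4.2]
grip_width: 57.9
finger_force: 30.0
t 5.92 at [499.1 306.5  48.6] [-1.80e+02 -1.00e-01 -1.62e+02] q6 -1.46 w 57.9 F [-0.9  0.1 -4.2] M [ 0.03 -0.03  0.01] ff 30.0
shift tool now(mm) [1.  0.4 9.6] | after turn [1.1 0.4 9.6] | turn [-0.    -0.001 -0.   ]
time: 6.3
tool_pos: [499.3, 306.8, 43.0]
tcp_rot: [3.142, -0.0, -2.827]
contact_force: [-0.4, 0.4, -3.5]
grip_width: 57.5
finger_force: 30.0
t 6.3 at [499.3 306.8  43. ] [ 180.   -0. -162.] q6 -1.46 w 57.5 F [-0.4  0.4 -3.5] M [ 0.04  0.02 -0.03] ff 30.0
shift tool now(mm) [1.4 0.1 4. ] | after turn [1.4 0.1 4. ] | turn [ 0. -0.  0.]
```

No contact with the bottom at about 10 mm, below the 15 mm wall top, so it is entering the pocket.

```bash
python3 -m crank '[[0.0005,0,0.001,0,0,0],[0.0005,0,0.001,0,0,0],[0,0,0.001,0,0,0],[0,0,0,0,0,0]]'
python3 go.py 498 306.5 39 198.0
```

```text
time: 6.8
tool_pos: [498.5, 306.5, 40.2]
tcp_rot: [3.142, 0.0, -2.827]
contact_force: [-0.3, 0.2, -3.9]
grip_width: 58.3
finger_force: 30.0
t 6.8 at [498.5 306.5  40.2] [ 180.    0. -162.] q6 -1.46 w 58.3 F [-0.3  0.2 -3.9] M [0.04 0.03 0.01] ff 30.0
shift tool now(mm) [0.5 0.1 1.2] | after turn [0.5 0.1 1.2] | turn [0. 0. 0.]
```

```bash
python3 -m crank '[[0,0,0.0005,0,0,0],[0,0,0,0,0,0]]'
python3 -m crank '[[0,0,0,0,0,0],[0,0,0,0,0,0],[0,0,0,0,0,0]]' 100 
python3 -m crank '[[0,0,-0.01,0,0,0],[0,0,-0.0105,0,0,-0.035],[0,0,-0.01,0,0,-0.035],[0,0,0,0,0,0]]'
python3 go.py 498 306.5 70 202.0
```

```text
time: 7.05
tool_pos: [498.5, 306.5, 40.1]
tcp_rot: [3.142, 0.0, -2.827]
contact_force: [-1.9, 0.1, 1.5]
grip_width: 57.7
finger_force: 30.0
time: 7.42
tool_pos: [498.6, 306.5, 39.7]
tcp_rot: [3.141, 0.0, -2.827]
contact_force: [0.1, -0.5, 0.0]
grip_width: 83.1
finger_force: 0.0
time: 7.92
tool_pos: [499.1, 306.8, 71.5]
tcp_rot: [3.141, 0.003, -2.757]
contact_force: [-0.2, 0.8, -0.4]
grip_width: 91.3
finger_force: 0.0
t 7.92 at [499.1 306.8  71.5] [ 180.     0.2 -157.9] q6 -1.54 w 91.3 F [-0.2  0.8 -0.4] M [ 0.04  0.01 -0.04] ff 0.0
shift tool now(mm) [1.2 0.1 1.5] | after turn [1.2 0.1 1.5] | turn [0.    0.003 0.001]
```

```bash
python3 -m crank '[[0,0,0.0008,0,0,0],[0,0,0,0,0,0],[0,0,0,0,0,0],[0,0,0,0,0,0],[0,0,0,0,0,0]]' 0 >/dev/null
python3 -m crank '[[0,0,0,0,0,0],[0,0,0,0,0,0],[0,0,0,0,0,0],[0,0,0,0,0,0],[0,0,0,0,0,0]]'
python3 go.py 498 306.5 69 202.0
```

```text
time: 9.18
tool_pos: [498.5, 306.5, 69.4]
tcp_rot: [3.141, 0.0, -2.757]
contact_force: [0.2, 1.3, -0.5]
grip_width: 9.6
finger_force: 29.9
t 9.18 at [498.5 306.5  69.4] [ 180.    0. -158.] q6 -1.53 w 9.6 F [ 0.2  1.3 -0.5] M [0.19 0.01 0.  ] ff 29.9
shift tool now(mm) [0.5 0.1 0.4] | after turn [0.5 0.1 0.4] | turn [0. 0. 0.]
```

```bash
python3 -m crank '[[0,0,0,0,0,0.1],[0,0,0,0,0,0.1],[0,0,0,0,0,0.1],[0,0,0,0,0,0.1],[0,0,0,0,0,0.1]]' >/dev/null
python3 go.py 498 306.5 69 202.0
python3 -m crank '[[0,0,0,0,0,0.1],[0,0,0,0,0,0.1],[0,0,0,0,0,0.1],[0,0,0,0,0,0.1],[0,0,0,0,0,0.1]]' >/dev/null
python3 go.py 498 306.5 69 202.0
```

```text
t 9.8 at [498.6 306.5  69.4] [180.    0.  173.2] q6 -1.03 w 9.8 F [-0.2  0.5 -0.2] M [ 0.06 -0.12  0.11] ff 29.9
shift tool now(mm) [ 0.6 -0.   0.4] | after turn [0.5 0.2 0.4] | turn [-0.     0.    -0.503]
t 10.43 at [498.5 306.6  69.4] [180.    0.  144.5] q6 -0.53 w 9.7 F [ 0.6  0.7 -0.3] M [ 0.09 -0.03  0.11] ff 29.9
shift tool now(mm) [ 0.4 -0.3  0.4] | after turn [0.5 0.1 0.4] | turn [ 0.     0.    -1.003]
```

```bash
python3 -m crank '[[0,0,0,0,0,0.1],[0,0,0,0,0,0.1],[0,0,0,0,0,0.1],[0,0,0,0,0,0.1],[0,0,0,0,0,0.1]]' >/dev/null
python3 -m crank '[[0,0,0,0,0,0.1],[0,0,0,0,0,0.1],[0,0,0,0,0,0.1],[0,0,0,0,0,0.1],[0,0,0,0,0,0.1]]' >/dev/null
python3 -m crank '[[0,0,0,0,0,0.1],[0,0,0,0,0,0.1],[0,0,0,0,0,0.1],[0,0,0,0,0,0.1],[0,0,0,0,0,0.1]]' >/dev/null
python3 go.py 498 306.5 69 202.0
python3 -m crank '[[0,0,0,0,0,0.1],[0,0,0,0,0,0.1],[0,0,0,0,0,0.1],[0,0,0,0,0,0.1]]' >/dev/null
python3 go.py 498 306.5 69 202.0
```

```text
t 12.3 at [497.4 306.5  69.4] [-1.799e+02  1.000e-01  5.860e+01] q6 0.97 w 9.5 F [-3.8  1.5  3.1] M [0.05 0.75 0.09] ff 29.9
shift tool now(mm) [0.3 0.5 0.4] | after turn [-0.5 -0.2  0.4] | turn [-2.000e-03 -1.000e-03 -2.503e+00]
t 12.8 at [497.2 306.8  69.4] [-1.799e+02  1.000e-01  3.570e+01] q6 1.37 w 9.5 F [-4.8  2.5  3.8] M [0.17 0.86 0.12] ff 29.9
shift tool now(mm) [0.5 0.7 0.4] | after turn [-0.6 -0.5  0.4] | turn [-3.000e-03 -2.000e-03 -2.903e+00]
```

```bash
for i in 1; do python3 -m crank '[[0,0,0,0,0,0.07],[0,0,0,0,0,0.07]]' >/dev/null
python3 go.py 498 306.5 69 18|head -1
python3 -m crank '[[0,0,0,0,0,0.04],[0,0,0,0,0,0.04]]' >/dev/null
python3 go.py 498 306.5 69 18|head -1
python3 -m crank '[[0,0,0,0,0,0.04]]' >/dev/null
python3 go.py 498 306.5 69 18|head -1
python3 -m crank '[[0,0,0,0,0,0.04]]' >/dev/null
python3 go.py 498 306.5 69 18|head -1
done
```

```text
t 13.05 at [497.2 306.9  69.4] [-1.799e+02  1.000e-01  2.770e+01] q6 1.51 w 10.1 F [-4.5  2.2  3. ] M [0.35 0.92 0.15] ff 29.9
t 13.3 at [497.1 307.   69.4] [-1.799e+02  1.000e-01  2.320e+01] q6 1.59 w 9.8 F [-5.3  1.3  3.7] M [0.31 0.95 0.19] ff 29.9
t 13.43 at [497.1 307.   69.4] [-1.799e+02  1.000e-01  2.090e+01] q6 1.63 w 9.9 F [-4.5  3.4  4. ] M [0.35 0.99 0.14] ff 29.9
t 13.55 at [497.1 307.   69.4] [-1.799e+02  1.000e-01  1.860e+01] q6 1.67 w 9.9 F [-4.5  2.4  3.3] M [0.35 1.   0.13] ff 29.9
```

```bash
python3 -m crank '[[0,0,0,0,0,0.04]]' >/dev/null
python3 go.py 498 306.5 69 18|head -1
python3 -m crank '[[0,0,0,0,0,0.04]]' >/dev/null
python3 go.py 498 306.5 69 18|head -1
python3 -m crank '[[0,0,0,0,0,0.04]]' >/dev/null
python3 go.py 498 306.5 69 18|head -1
python3 -m crank '[[0,0,0,0,0,0.03]]' >/dev/null
python3 go.py 498 306.5 69 18|head -1
```

```text
t 13.68 at [497.1 307.   69.4] [-1.799e+02  1.000e-01  1.630e+01] q6 1.71 w 9.7 F [-5.1  3.2  3.4] M [0.41 1.06 0.17] ff 29.9
t 13.8 at [497.1 307.1  69.4] [-1.799e+02  1.000e-01  1.400e+01] q6 1.75 w 9.4 F [-4.6  3.   3.4] M [0.42 0.99 0.2 ] ff 29.9
t 13.93 at [497.1 307.2  69.4] [-1.799e+02  1.000e-01  1.180e+01] q6 1.79 w 9.9 F [-3.7  3.   4.2] M [0.54 0.96 0.41] ff 30.0
t 14.05 at [497.1 307.2  69.4] [-1.80e+02  1.00e-01  1.01e+01] q6 1.82 w 10.4 F [-4.3  2.2  2.9] M [0.5  1.02 0.53] ff 30.5
```

The moment jumped from 0.17 to 0.53 Nm at yaw of about 12°, where the stop was expected. Let go, move aside and look.

```bash
python3 -m crank '[[0,0,0,0,0,0],[0,0,0,0,0,0],[0,0,0,0,0,0],[0,0,0,0,0,0]]' 60 | tail -2
python3 -m crank '[[0,0,-0.03,0,0,0],[0,0,-0.05,0,0,0],[0.013,-0.05,0,0,0,0],[0.013,-0.05,0,0,0,0],[0.01,-0.05,0,0,0,0]]' 100 >/dev/null
python3 go.py 498 306.5 150 15
python3 - <<'E'
from plant import bot
from h import *
t=bot.capture("top");s=bot.capture("side")
cv2.imwrite("pics/w.png",np.hstack([cv2.resize(t["color"][180:230,135:185],(390,390),interpolation=2),cv2.resize(s["color"][95:150,188:243],(390,390),interpolation=2)]))
for n,lo,hi,z in(("case",(10,8,100),(45,120,255),48),("red",(0,130,50),(8,255,255),76),("green",(45,60,30),(85,255,255),48)):
    for k in blobs(t["color"],lo,hi,(140,185,185,230))[:2]:
        w=np.array([ray(t,u,v,z)[:2] for u,v in k],np.float32);print(n,k.mean(0).round(1),cv2.minAreaRect(w))
E
```

```text
grip_width: 45.5
finger_force: 0.0
t 15.18 at [508.  461.8 149.6] [-180.   -0.   10.] q6 2.02 w 90.9 F [ 0.9 -0.2  0.6] M [-0.09  0.15 -0.1 ] ff 0.0
shift tool now(mm) [-36.9 151.2  -0.5] | after turn [-49.8 147.4  -0.4] | turn [-0.    -0.001 -0.087]
case [158.8 204.9] ((498.0317687988281, 301.7024841308594), (62.0235481262207, 66.34880828857422), 14.917557716369629)
red [156.3 205.1] ((495.561767578125, 301.3033142089844), (29.922731399536133, 10.075926780700684), 17.425527572631836)
green [156.1 196.2] ((523.9473266601562, 310.07257080078125), (10.002516746520996, 6.021576881408691), 59.930908203125)
```

View pics/w.png

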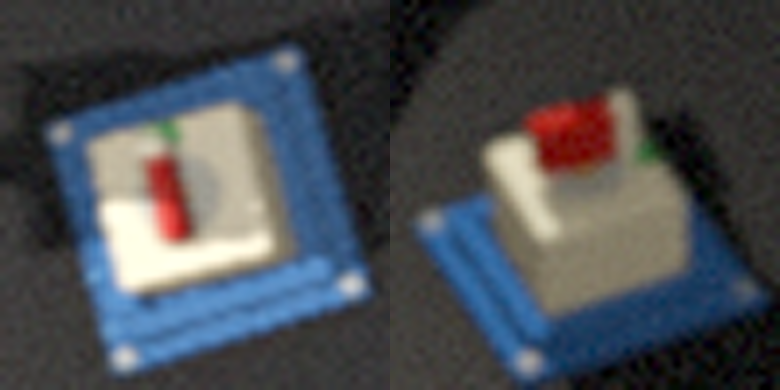

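The picture shows the white end at (160,140) against the green mark at (165,128), with the case seated squarely at about 15°. The key is wound. Now take the case again.

```bash
python3 -m crank '[[0,0,0,0,0,-0.087],[-0.0125,0.037,0,0,0,0],[-0.0125,0.037,0,0,0,0],[-0.0125,0.037,0,0,0,0],[-0.0125,0.037,0,0,0,0]]' 100 >/dev/null
python3 -m crank '[[0,0,0.03,0,0,0],[0,0,0.04,0,0,0],[0,0,0.02,0,0,0],[0,0,0.02,0,0,0],[0,0,0,0,0,0]]'|tail -5
python3 go.py 498 306 39.5 15
```

```text
tool_pos: [496.9, 303.6, 38.0]
tcp_rot: [3.141, 0.003, 0.262]
contact_force: [-0.1, -0.9, 0.2]
grip_width: 91.7
finger_force: 0.0
t 16.52 at [496.9 303.6  38. ] [180.    0.2  15. ] q6 1.73 w 91.7 F [-0.1 -0.9  0.2] M [-0.05  0.13 -0.  ] ff 0.0
shift tool now(mm) [ 1.7 -2.  -1.5] | after turn [ 1.7 -2.  -1.5] | turn [0.001 0.003 0.001]
```

```bash
python3 -m crank '[[0.0015,-0.002,0,0,0,0],[0,0,0,0,0,0],[0,0,0,0,0,0],[0,0,0,0,0,0],[0,0,0,0,0,0]]' 0 >/dev/null
python3 -m crank '[[0,0,0,0,0,0],[0,0,0,0,0,0]]'
python3 go.py 498 306 39.5 15
python3 -m crank '[[0,0,-0.004,0,0,0],[0,0,-0.008,0,0,0],[0,0,-0.02,0,0,0],[0,0,-0.03,0,0,0],[0,0,0,0,0,0]]'
python3 go.py 477.7 -314.3 100 193
```

```text
time: 17.4
tool_pos: [498.6, 307.4, 39.8]
tcp_rot: [-3.141, -0.0, 0.263]
contact_force: [-4.0, 3.3, 5.6]
grip_width: 58.0
finger_force: 30.0
t 17.4 at [498.6 307.4  39.8] [-180.    -0.    15.1] q6 1.73 w 58.0 F [-4.   3.3  5.6] M [0.56 0.68 0.01] ff 30.0
shift tool now(mm) [-1.   1.2  0.3] | after turn [-1.   1.2  0.3] | turn [-0.001 -0.     0.001]
time: 18.02
tool_pos: [500.2, 306.9, 103.0]
tcp_rot: [3.142, -0.004, 0.263]
contact_force: [0.7, -0.3, -4.4]
grip_width: 58.3
finger_force: 30.0
t 18.02 at [500.2 306.9 103. ] [180.   -0.2  15. ] q6 1.73 w 58.3 F [ 0.7 -0.3 -4.4] M [ 0.01  0.11 -0.02] ff 30.0
shift tool now(mm) [-183.   594.     2.3] | after turn [ 161.6 -600.2    3. ] | turn [ 0.007  0.    -3.106]
```

```bash
python3 - <<'E'
from plant import bot
from h import *
t=bot.capture("top")
for n,lo,hi in(("all",(0,0,75),(180,255,255)),("grey",(0,0,75),(180,60,255)),("yel",(18,90,75),(35,255,255))):
    k=blobs(t["color"],lo,hi,(335,180,405,245))[0]
    w=np.array([ray(t,u,v,6)[:2] for u,v in k],np.float32);print(n,cv2.minAreaRect(w))
    r=cv2.minAreaRect(w); print(cv2.boxPoints(r).round(1).tolist())
E
python3 -m crank '[[0,0,-0.005,0,0,-0.1726],[0,0,-0.005,0,0,-0.1726],[0,0,-0.005,0,0,-0.1726],[0,0,-0.005,0,0,-0.1726],[0,0,0,0,0,-0.1726]]' >/dev/null
python3 -m crank '[[0,0,0,0,0,-0.1726],[0,0,0,0,0,-0.1726],[0,0,0,0,0,-0.1726],[0,0,0,0,0,-0.1726],[0,0,0,0,0,-0.1726]]' >/dev/null
python3 -m crank '[[0,0,0,0,0,-0.1726],[0,0,0,0,0,-0.1726],[0,0,0,0,0,-0.1726],[0,0,0,0,0,-0.1726],[0,0,0,0,0,-0.1726]]' >/dev/null
python3 -m crank '[[0,0,0,0,0,-0.1726],[0,0,0,0,0,-0.1726],[0,0,0,0,0,-0.1726]]' >/dev/null
python3 go.py 478 -314.3 100 193
```

```text
all ((477.4961853027344, -314.3015441894531), (114.15702056884766, 115.47341918945312), 12.846450805664062)
[[409.0, -270.70001220703125], [434.70001220703125, -383.29998779296875], [546.0, -357.8999938964844], [520.2999877929688, -245.3000030517578]]
grey ((477.682373046875, -314.345703125), (113.72357177734375, 115.47319030761719), 12.68181324005127)
[[409.5, -270.5], [434.8999938964844, -383.20001220703125], [545.7999877929688, -358.20001220703125], [520.5, -245.5]]
yel ((431.279296875, -325.15802001953125), (18.07015609741211, 101.92800903320312), 12.597704887390137)
[[411.29998779296875, -277.3999938964844], [433.6000061035156, -376.8999938964844], [451.20001220703125, -372.8999938964844], [429.0, -273.5]]
t 20.32 at [497.9 306.1 119.2] [-179.9   -0.2 -166.6] q6 -1.38 w 57.8 F [-0.3  0.2 -3.8] M [ 0.06 -0.   -0.01] ff 30.0
shift tool now(mm) [ 162.9 -599.    20.3] | after turn [ 158.9 -600.    19.2] | turn [-0.001 -0.003  0.007]
```

```bash
python3 -m crank '[[0.0115,-0.0428,0,0,0,0.01],[0.0115,-0.0428,0,0,0,0],[0.0115,-0.0428,0,0,0,0],[0.0115,-0.0428,0,0,0,0],[0.0115,-0.0428,0,0,0,0]]' >/dev/null
python3 -m crank '[[0.0115,-0.0428,0,0,0,0],[0.0115,-0.0428,0,0,0,0],[0.0115,-0.0428,0,0,0,0],[0.0115,-0.0428,0,0,0,0],[0.0115,-0.0428,0,0,0,0]]' >/dev/null
python3 -m crank '[[0.0115,-0.0428,0,0,0,0],[0.0115,-0.0428,0,0,0,0],[0.0115,-0.0428,0,0,0,0],[0.0115,-0.0428,0,0,0,0],[0,0,0,0,0,0]]' >/dev/null
python3 go.py 477.5 -314.3 39.5 192.8
```

```text
t 22.2 at [ 470.3 -315.7  119.3] [ 1.800e+02 -1.000e-01 -1.677e+02] q6 -2.51 w 57.5 F [-0.4 -0.  -4. ] M [ 0.13  0.07 -0.01] ff 30.0
shift tool now(mm) [-7.4 -0.2 79.8] | after turn [-7.3 -0.2 79.8] | turn [ 0.001 -0.002 -0.009]
```

```bash
python3 -m crank '[[-0.0073,0,0,0,0,-0.009],[0,0,0.03,0,0,0],[0,0,0.025,0,0,0],[0,0,0.015,0,0,0],[0,0,0,0,0,0]]' >/dev/null
python3 go.py 477.5 -314.3 40 192.8
python3 -m crank '[[0,0,0.004,0,0,0],[0,0,0.002,0,0,0],[0,0,0.001,0,0,0],[0,0,0,0,0,0]]' >/dev/null
python3 go.py 477.5 -314.3 40 192.8
```

```text
t 22.82 at [ 478.5 -310.1   50.2] [ 1.799e+02 -1.000e-01 -1.669e+02] q6 -2.51 w 57.5 F [-1.  -0.6 -3.6] M [ 0.08  0.02 -0.  ] ff 30.0
shift tool now(mm) [ 1.9 -3.9 10.2] | after turn [ 1.9 -3.9 10.2] | turn [ 0.002 -0.002  0.005]
t 23.32 at [ 478.8 -311.5   44.5] [-180.    0. -167.] q6 -2.51 w 58.1 F [-0.4  0.1 -3.4] M [ 0.02  0.02 -0.  ] ff 30.0
shift tool now(mm) [ 1.9 -2.4  4.5] | after turn [ 1.8 -2.4  4.5] | turn [-0.     0.     0.003]
```

```bash
python3 -m crank '[[0.0018,-0.0025,0.001,0,0,0.003],[0,0,0.001,0,0,0],[0,0,0.001,0,0,0],[0,0,0,0,0,0]]' >/dev/null
python3 go.py 477.5 -314.3 40 192.8
python3 -m crank '[[0,0,0.0005,0,0,0],[0,0,0.0005,0,0,0],[0,0,0,0,0,0]]' >/dev/null
python3 go.py 477.5 -314.3 40 192.8
```

```text
t 23.82 at [ 477.5 -314.2   41.2] [ 180.    -0.  -167.2] q6 -2.51 w 57.5 F [-0.7 -0.3 -3.6] M [ 0.06 -0.01  0.01] ff 30.0
shift tool now(mm) [ 0.  -0.1  1.2] | after turn [ 0.  -0.1  1.2] | turn [ 0.    -0.     0.001]
t 24.2 at [ 477.5 -314.2   40.2] [ 180.     0.  -167.2] q6 -2.51 w 58.0 F [-0.2 -0.5 -4.3] M [0.06 0.   0.01] ff 30.0
shift tool now(mm) [ 0.1 -0.1  0.2] | after turn [ 0.1 -0.1  0.2] | turn [0.    0.    0.001]
```

```bash
python3 -m crank '[[0,0,0.0004,0,0,0],[0,0,0,0,0,0]]' | grep -E 'force|pos'
python3 -m crank '[[0,0,0.0004,0,0,0],[0,0,0,0,0,0]]' | grep -E 'force|pos'
```

```text
tool_pos: [477.5, -314.3, 39.9]
contact_force: [-0.0, -0.3, -2.9]
finger_force: 30.0
tool_pos: [477.6, -314.2, 39.8]
contact_force: [-1.2, 0.7, 0.9]
finger_force: 30.0
```

Contact: the weight is taken. Release, retreat, check.

```bash
python3 -m crank '[[0,0,0,0,0,0],[0,0,0,0,0,0],[0,0,0,0,0,0],[0,0,0,0,0,0],[0,0,0,0,0,0]]' 100 | grep grip
python3 -m crank '[[0,0,-0.02,0,0,0],[0,0,-0.04,0,0,0],[0,0,-0.05,0,0,0],[0.011,-0.05,0,0,0,0],[0.011,-0.05,0,0,0,0]]' >/dev/null
python3 -m crank '[[0.011,-0.05,0,0,0,0],[0,0,0,0,0,0],[0,0,0,0,0,0]]'
python3 - <<'E'
from plant import bot
from h import *
t=bot.capture("top");s=bot.capture("side")
cv2.imwrite("pics/f.png",np.hstack([cv2.resize(t["color"][180:250,335:405],(390,390),interpolation=2),cv2.resize(s["color"][304:384,205:285],(390,390),interpolation=2)]))
for n,lo,hi,z in(("case",(10,8,100),(45,85,255),48),("red",(0,130,50),(8,255,255),76),("green",(45,60,30),(85,255,255),48)):
    for k in blobs(t["color"],lo,hi,(352,195,390,228))[:1]:
        w=np.array([ray(t,u,v,z)[:2] for u,v in k],np.float32);print(n,k.mean(0).round(1),cv2.minAreaRect(w))
E
```

```text
grip_width: 91.5
time: 26.32
tool_pos: [478.4, -467.1, 148.9]
tcp_rot: [3.14, -0.0, -2.918]
contact_force: [0.8, 0.2, -0.3]
grip_width: 91.9
finger_force: 0.0
case [369.8 210.3] ((482.23516845703125, -300.3134765625), (93.31394958496094, 105.73432922363281), 9.194101333618164)
red [376.  210.2] ((483.07940673828125, -312.11767578125), (28.81325340270996, 13.218189239501953), 14.036263465881348)
green [376.5 220.2] ((456.386474609375, -321.2062072753906), (9.61052131652832, 11.256638526916504), 18.96994972229004)
```

View pics/f.png

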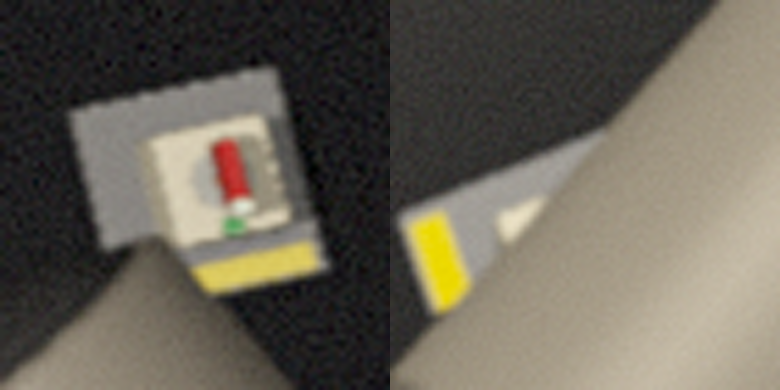

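Top view: the timer stands upright on the pad, dial/green mark (233,225) towards the yellow bar and white key end at the mark. The top-face centre is at about crop (220,180); checking it for centring.

Run:
```python
from plant import bot
from h import *
t=bot.capture("top")
print(ray(t,374,211.8,48),proj(t,(477.5,-314.3,48)))
```

```text
[ 480.  -314.6   48. ] [373.9 212.7]
```

```bash
python3 -c "
from plant import bot
print(bot.close_job())"
```

```text
the job is handed in; nothing more can be done
None
```

The timer is wound to its stop and stands upright on the middle of the pad (within about 3 mm), with its dial towards the yellow bar; I handed the job in at about 26 s, and no verdict came back.

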